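# Mark two picked parts on the picking rack

### The arm

A 6-joint arm with a two-finger parallel gripper is mounted at the origin on a cart in front of the work surface, level with it; the furniture and walls round the work are solid. World frame = base frame: x ahead of the robot, y to its left, z up, the work surface at z = 0. Lengths are in mm, angles in rad, forces in N, time in s.
With the tool pointing down it reaches from about 275 to 825 mm from the base axis. Payload 4.9 kg.
Tool frame: the origin (TCP) lies midway between the tips of the shut fingers; the grasp point (between the pads) lies 19 mm behind it; z points along the fingers, y is the line along which they close (so a half turn about z gives the same grasp; the last joint's range is limited). The gripper opens to 85 mm and grips with 20 to 120 N. Pads are 22 mm wide; open, the fingers measure 114 mm over their backs; the gripper's body (76 mm by 85 mm) begins 54 mm behind the grasp point. The pads swing forward as they close: fully open they stand 13 mm farther back than shut.
Start: joints at [1.034, 0.326, -0.193, 1.052, 0, 1.437], TCP at [215.594, 506.002, 231.281] pointing down, gripper open.
Joint ranges: [-2.65, 2.65], [-0.97, 1.79], [-1.3, 1.35], [-1.93, 2.1], [-1.47, 1.37], [-3.14, 3.14]. Speed limits (rad/s): [2.57, 2.57, 3.14, 3.14, 3.14, 3.14].

### API

Orientations are given as a rotation vector (axis times angle).
In Python, from cell import ctrl, capture, job gives the robot as it stands. The module is installed in compiled form; this text tells all that it offers.
- The arm moves only by the tool send_rows, never from a script. Its argument "plan" is a list that holds one entry, the list of rows, each a list of 7 numbers: the finger opening in m, from 0 to 0.0854, then the shift along the world's x, y, z in m, then the turn, a rotation vector about the world's x, y, z in rad. A call has exactly 8 rows; each row is the pose to reach, as a shift and turn from the pose commanded when the call began; what a row does not reach only later rows make up. A row lasts 1/10 s, in which the tool goes at most 50 mm and 8.59 degrees, less where a joint would pass 70% of its speed; a pose out of reach is approached as far as the arm can. A call with a gripper value outside its range is refused whole. The fingers move at their own pace and stop on an object; "squeeze" is the grip in N (left out, the last holds). Time passes only in rows, so rows that repeat a pose let the fingers close, or fill a call up. It gives the time, the measured TCP pose, the force and the opening at its end, in the units of the state.
- ctrl.sense(): the state, without advancing time (a new reading comes with each control period).
- capture(name): name is "side" or "top" or "wrist"; returns a dict with "img" (400x640x3 uint8, red, green, blue), "fx", "fy", "cx", "cy" (pixels), "k1" (the pictures are not rectified: a ray, as slopes to the right and down, at radius r is drawn at 1 + k1 r^2 times it, then the intrinsics apply), "rvec" (rotation vector, rad) and "tvec" (3), from world to camera coordinates, as OpenCV has them; the wrist camera has in their place "T_tool_cam" (4x4, takes a point from camera to tool coordinates, whose origin is the TCP and whose axes are the flange's). Camera axes: x right, y down, z forward; pixel columns grow to the right and rows downward; lengths in mm; the calibration is good to about 2 mm. A picture is of the moment at which its call begins: read the wrist's pose just before it. There is no depth.
- job.finish_job(): hands the job in, once; it reports no verdict.
The state is a dict: "clock": time; "joints": joint angles; "joint_velocities": joint speeds; "effort": joint torques, N m; "position": TCP position; "tool_rot": TCP orientation; "contact_force": force on the tool from outside, world axes, zero at the start; "ft_torque": the same for the moment, N m; "gripper_width": finger opening in mm.
Only numpy, scipy, OpenCV 4.12 (cv2) and the standard library are available. Lean on these libraries where they do the work, as an engineer would, in place of code of your own. Each camera call takes 0.05 s, during which the arm holds its last target. There are 200 camera calls.

### The job

Each bay of the grey picking rack has an orange stay-down key in front of it that marks its part as picked. With the fingertips, gently press the key in front of the toothed brass gear all the way down, then the key in front of the smooth bronze bushing, and withdraw. Leave the other two keys up, and do not touch the parts in the bays.

Things in the scene. Friction and masses are not known exactly. Their poses are not given: they have to be found in the camera images.
- pick_rack: grey picking rack, 150 x 330 mm, 37 mm high at the front, fixed to the bench, placed anew each time and turned by up to about 0.25 rad. Origin: centre of its underside, on the bench; x points from its front (the key strip, toward the robot) to its back, y to its left, z up. Four open bays stand side by side along y, 80 mm apart, with walls 26 mm high and one part in each; a key stands on the 37 mm high strip in front of each bay, 80 mm before the bay's centre.
- gear: brass-coloured spur gear with teeth, 43 mm across, 12 mm thick, lying loose and flat in one of the four bays (which one changes), within about 6 mm of the bay's centre. Origin: centre of its underside, 12 mm above the bench; z up. Its own key is the one straight in front of its bay, the nearest key to it (70 to 90 mm away; the next is over 100 mm)
- bushing: bronze-coloured plain bushing, a smooth short tube 26 mm across and 24 mm high, lying loose and flat in one of the four bays (which one changes), within about 6 mm of the bay's centre. Origin: centre of its underside, 12 mm above the bench; z up. Its own key is the one straight in front of its bay, the nearest key to it (70 to 90 mm away; the next is over 100 mm)
- nut: dark steel hex nut, 30 x 35 mm, 16 mm high, lying loose and flat in one of the four bays (which one changes), within about 6 mm of the bay's centre. Origin: centre of its underside, 12 mm above the bench; z up. Its own key is the one straight in front of its bay, the nearest key to it (70 to 90 mm away; the next is over 100 mm)
- setting_ring: bright steel setting ring, 54 mm across, 18 mm high, lying loose and flat in one of the four bays (which one changes), within about 6 mm of the bay's centre. Origin: centre of its underside, 12 mm above the bench; z up. Its own key is the one straight in front of its bay, the nearest key to it (70 to 90 mm away; the next is over 100 mm)
- key_1 (a joint): travel of the leftmost key in m: 0 is up, 0.009 is all the way down. It moves straight down, needs about 3 N, has no spring and stays where it is left; at the end of its travel it stops hard. All keys start up
- key_1_top (a point): centre of the top face of the leftmost key, an orange mushroom-shaped cap 28 mm across; the point moves with the key: 51 mm above the bench when up, 42 mm when down. Pressed down, the cap still stands 5 mm above the strip around it and above all the parts
- key_2 (a joint): travel of the second from the left key in m: 0 is up, 0.009 is all the way down. It moves straight down, needs about 3 N, has no spring and stays where it is left; at the end of its travel it stops hard. All keys start up
- key_2_top (a point): centre of the top face of the second from the left key, an orange mushroom-shaped cap 28 mm across; the point moves with the key: 51 mm above the bench when up, 42 mm when down. Pressed down, the cap still stands 5 mm above the strip around it and above all the parts
- key_3 (a joint): travel of the third from the left key in m: 0 is up, 0.009 is all the way down. It moves straight down, needs about 3 N, has no spring and stays where it is left; at the end of its travel it stops hard. All keys start up
- key_3_top (a point): centre of the top face of the third from the left key, an orange mushroom-shaped cap 28 mm across; the point moves with the key: 51 mm above the bench when up, 42 mm when down. Pressed down, the cap still stands 5 mm above the strip around it and above all the parts
- key_4 (a joint): travel of the rightmost key in m: 0 is up, 0.009 is all the way down. It moves straight down, needs about 3 N, has no spring and stays where it is left; at the end of its travel it stops hard. All keys start up
- key_4_top (a point): centre of the top face of the rightmost key, an orange mushroom-shaped cap 28 mm across; the point moves with the key: 51 mm above the bench when up, 42 mm when down. Pressed down, the cap still stands 5 mm above the strip around it and above all the parts
There are look-alikes about, which are no part of the job. What is meant by the gear is not pink, and is the larger of those in its own colour. What is shaped like the setting_ring but red is not meant.

How it is judged:
By the outcome, as a careful person would: the job done as asked, in the order asked, and still so for the second after the job is handed in, with the robot touching nothing.
It also fails if it takes over 38 s, if anything falls off the work surface, if the arm or the gripper's body presses on something with over 40 N, if the wrist force passes 120 N, or if a joint passes its speed limit or range.

## Working session

There is one attempt and no reset: what is moved stays moved. The work goes in short steps, Python scripts to look and compute and a tool call to move; the robot and the scene stay as the last step left them, time stands still between calls to the robot, and variables do not carry over. Pictures are saved under pics/ and viewed, on a budget of 10 in all, crops included, one or two more only if the job needs it, and the job is handed in when it is done.

Besides the shell and the picture viewer there is one more tool, called after "Emit:" in YAML: its name, and indented under it one key for each argument. send_rows: Moves the arm, as the interface text tells. Its arguments: {"type":"object","properties":{"plan":{"type":"array","items":{"type":"array","items":{"type":"array","items":{"type":"number"}}}},"squeeze":{"type":"number"}},"required":["plan"]}

```bash
mkdir -p pics; python3 - <<'E'
from cell import ctrl, capture
import cv2,pickle
s=ctrl.sense(); print(s['clock'],s['position'],s['tool_rot'],s['gripper_width'])
for n in ("top","side"):
    c=capture(n); pickle.dump(c,open(n+".pkl","wb"))
    cv2.imwrite(f"pics/{n}1.png",c["img"][:,:,::-1])
    print(n,c["fx"],c["k1"],c["rvec"],c["tvec"])
E
```

```text
0.0 [215.27759313 505.46093758 230.48941494] [-6.28322003e-01 -3.07754656e+00  2.59548104e-03] 85.23375583612012
top 504.9265009059687 -0.1629713585385731 [ 2.19836198 -2.14365386  0.10975932] [-163.38469038  595.44163038 1078.23252955]
side 461.4068580263462 -0.004504301289179397 [ 0.28439577 -2.51528406  1.68012486] [550.40482014 187.23825034 623.00712603]
```

View pics/top1.png

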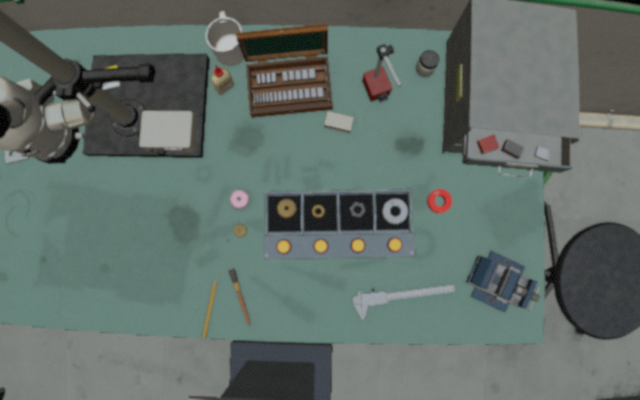

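View pics/side1.png

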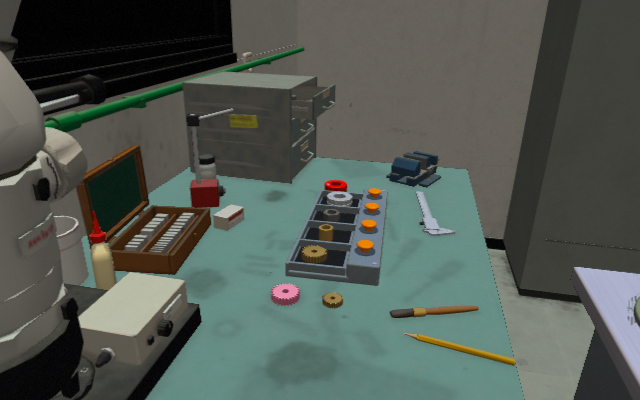

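Both views agree on the bays. In the top view, gear (287,208), bushing (319,211), nut (357,209) and ring (396,211); their keys are at (284,247), (321,246), (358,245) and (394,245). The pink gear, small brass gear and red ring outside the rack are decoys.

```bash
cat >geo.py <<'E'
import cv2,numpy as np
def undist(c,uv):
    d=(np.array(uv,float)-[c["cx"],c["cy"]])/[c["fx"],c["fy"]]; u=d.copy()
    for _ in range(20): u=d/(1+c["k1"]*(u**2).sum(-1,keepdims=True))
    return np.c_[u,np.ones(len(u))]
def ray(c,uv):
    if "rvec" in c:
        R=cv2.Rodrigues(np.array(c["rvec"]))[0].T; o=-R@np.ravel(c["tvec"])
    else: R,o=c["R"],c["o"]
    return o,undist(c,uv)@R.T
def plane(c,uv,z):
    o,d=ray(c,uv); return o+d*((z-o[2])/d[:,2])[:,None]
def orange(img,roi,lo=(8,140,120),hi=(28,255,255),amin=20):
    h=cv2.cvtColor(img,cv2.COLOR_RGB2HSV); m=cv2.inRange(h,lo,hi)
    k=np.zeros_like(m); x0,y0,x1,y1=roi; k[y0:y1,x0:x1]=m[y0:y1,x0:x1]
    n,_,st,ce=cv2.connectedComponentsWithStats(k)
    return [(ce[i],st[i]) for i in range(1,n) if st[i,4]>=amin]
E
python3 - <<'E'
import pickle,numpy as np
from geo import *
for n,roi in (("top",(262,232,415,260)),("side",(350,180,390,260))):
    c=pickle.load(open(n+".pkl","rb"))
    r=orange(c["img"],roi)
    for ce,st in r: print(n,ce.round(1),st,plane(c,[ce],49)[0].round(1))
    print(n, "cam",ray(c,[[0,0]])[0].round())
c=pickle.load(open("top.pkl","rb"))
print(plane(c,[[287,208],[319,211],[357,209],[396,211]],25).round(1))
E
```

```text
top [357.6 244.6] [352 239  12  13  67] [ 507.5 -216.9   49. ]
top [394.6 244.4] [389 239  12  12 109] [ 509.8 -296.3   49. ]
top [283.3 246.2] [278 241  12  12  75] [500.1 -57.8  49. ]
top [320.2 245.2] [315 240  12  12  58] [ 504.4 -136.7   49. ]
top cam [ 489. -148. 1132.]
side [374.2 190.8] [368 188  13   6  60] [ 511.6 -296.9   49. ]
side [371.7 205.6] [365 203  14   7  74] [ 507.9 -216.7   49. ]
side [368.6 223.2] [361 220  16   8  92] [ 504.7 -136.3   49. ]
side [365. 244.] [357 240  17   9 119] [501.3 -56.3  49. ]
side cam [439. 610. 403.]
[[ 584.5  -61.2   25. ]
 [ 579.6 -131.9   25. ]
 [ 586.1 -215.5   25. ]
 [ 583.9 -301.8   25. ]]
```

Emit:
send_rows:
  plan:
    - [[0, 0.01, -0.02, 0, 0, 0, 0], [0, 0.03, -0.06, 0, 0, 0, 0], [0, 0.05, -0.1, 0, 0, 0, 0], [0, 0.07, -0.14, 0, 0, 0, 0], [0, 0.09, -0.18, 0, 0, 0, 0], [0, 0.11, -0.22, 0, 0, 0, 0], [0, 0.13, -0.26, 0, 0, 0, 0], [0, 0.15, -0.3, 0, 0, 0, 0]]
  squeeze: 20

```text
clock: 0.9
position: [365.8, 204.3, 231.2]
tool_rot: [-0.628, -3.078, 0.0]
contact_force: [1.7, 0.6, 0.2]
gripper_width: 0.2
```

Emit:
send_rows:
  plan:
    - [[0, 0.02, -0.04, 0, 0, 0, 0], [0, 0.04, -0.08, -0.02, 0, 0, 0], [0, 0.06, -0.12, -0.04, 0, 0, 0], [0, 0.08, -0.16, -0.06, 0, 0, 0], [0, 0.1, -0.2, -0.07, 0, 0, 0], [0, 0.12, -0.24, -0.08, 0, 0, 0], [0, 0.135, -0.263, -0.081, 0, 0, 0], [0, 0.135, -0.263, -0.081, 0, 0, 0]]

```text
clock: 1.7
position: [502.2, -60.1, 149.6]
tool_rot: [0.635, 3.076, -0.001]
contact_force: [-0.6, -0.0, -0.7]
gripper_width: 0.1
```

```bash
python3 - <<'E'
from cell import ctrl, capture
import cv2,pickle,numpy as np
from geo import *
s=ctrl.sense(); c=capture("wrist"); print({k:s[k] for k in("clock","position","tool_rot","contact_force","gripper_width","joints")})
R=cv2.Rodrigues(np.array(s["tool_rot"]))[0]; T=np.array(c["T_tool_cam"]); c["R"]=R@T[:3,:3]; c["o"]=R@T[:3,3]+s["position"]
pickle.dump(c,open("w1.pkl","wb")); cv2.imwrite("pics/w1.png",c["img"][:,:,::-1])
for ce,st in orange(c["img"],(0,0,640,400),amin=300): print(ce.round(),st,plane(c,[ce],51)[0].round(1))
E
```

```text
{'clock': 1.7, 'position': array([502.21586185, -60.12439003, 149.56721247]), 'tool_rot': array([ 6.35147605e-01,  3.07602899e+00, -1.08816100e-03]), 'contact_force': array([-0.64706397, -0.01716188, -0.68652277]), 'gripper_width': 0.1307888166795496, 'joints': array([-2.64786496e-01,  3.18442754e-01, -4.29968423e-01,  8.21669744e-01,
       -6.50379036e-04,  1.42455958e-01])}
[325. 194.] [307 177  37  35 998] [498.  -54.5  51. ]
[233. 236.] [216 220  35  32 870] [ 501.1 -133.3   51. ]
[151. 273.] [135 259  33  30 733] [ 504.5 -212.2   51. ]
[ 78. 307.] [ 64 294  30  26 595] [ 507.6 -291.4   51. ]
```

View pics/w1.png

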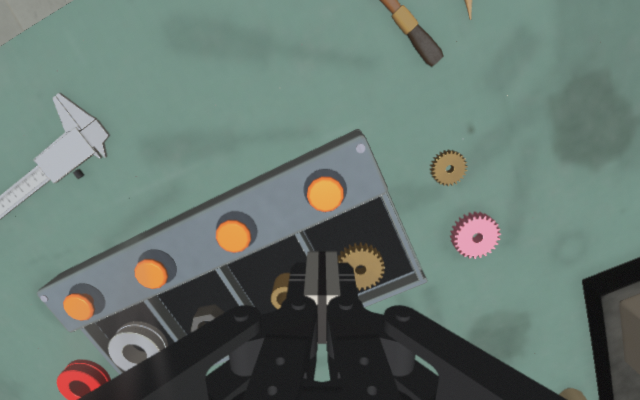

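The wrist view confirms it: the toothed gear is at (362,267), with its key at (325,194), and the bushing is at (280,292), with its key at (233,236). All views agree within about 3 mm, so I'm descending on key_1.

Emit:
send_rows:
  plan:
    - [[0, 0, 0.001, -0.02, 0, 0, 0], [0, 0, 0.001, -0.05, 0, 0, 0], [0, 0, 0.001, -0.07, 0, 0, 0], [0, 0, 0.001, -0.085, 0, 0, 0], [0, 0, 0.001, -0.093, 0, 0, 0], [0, 0, 0.001, -0.095, 0, 0, 0], [0, 0, 0.001, -0.095, 0, 0, 0], [0, 0, 0.001, -0.095, 0, 0, 0]]

```text
clock: 2.55
position: [501.2, -55.9, 56.1]
tool_rot: [0.628, 3.077, -0.0]
contact_force: [0.4, 0.8, 0.0]
gripper_width: 0.2
```

Emit:
send_rows:
  plan:
    - [[0, 0, 0, -0.002, 0, 0, 0], [0, 0, 0, -0.004, 0, 0, 0], [0, 0, 0, -0.005, 0, 0, 0], [0, 0, 0, -0.006, 0, 0, 0], [0, 0, 0, -0.007, 0, 0, 0], [0, 0, 0, -0.008, 0, 0, 0], [0, 0, 0, -0.008, 0, 0, 0], [0, 0, 0, -0.008, 0, 0, 0]]

```text
clock: 3.35
position: [500.8, -56.1, 47.3]
tool_rot: [0.628, 3.078, -0.0]
contact_force: [0.9, -1.2, 1.1]
gripper_width: -0.2
```

Emit:
send_rows:
  plan:
    - [[0, 0, 0, -0.001, 0, 0, 0], [0, 0, 0, -0.002, 0, 0, 0], [0, 0, 0, -0.003, 0, 0, 0], [0, 0, 0, -0.0035, 0, 0, 0], [0, 0, 0, -0.004, 0, 0, 0], [0, 0, 0, -0.0045, 0, 0, 0], [0, 0, 0, -0.005, 0, 0, 0], [0, 0, 0, -0.005, 0, 0, 0]]

```text
clock: 4.15
position: [500.7, -56.1, 42.3]
tool_rot: [0.628, 3.078, -0.0]
contact_force: [0.9, -0.6, 1.9]
gripper_width: -0.1
```

Emit:
send_rows:
  plan:
    - [[0, 0, 0, -0.0002, 0, 0, 0], [0, 0, 0, -0.0004, 0, 0, 0], [0, 0, 0, -0.0006, 0, 0, 0], [0, 0, 0, -0.0008, 0, 0, 0], [0, 0, 0, -0.001, 0, 0, 0], [0, 0, 0, -0.001, 0, 0, 0], [0, 0, 0, -0.001, 0, 0, 0], [0, 0, 0, -0.001, 0, 0, 0]]

```text
clock: 4.95
position: [500.8, -56.1, 42.0]
tool_rot: [0.628, 3.077, -0.0]
contact_force: [-0.3, -0.3, 9.1]
gripper_width: -0.4
```

Force rises to 9 N and z stops at 42.0 mm, so key_1 is on its stop. Lifting and moving to key_2.

Emit:
send_rows:
  plan:
    - [[0, 0, 0, 0.01, 0, 0, 0], [0, 0, 0, 0.035, 0, 0, 0], [0, 0, 0, 0.06, 0, 0, 0], [0, 0.001, -0.03, 0.06, 0, 0, 0], [0, 0.002, -0.06, 0.06, 0, 0, 0], [0, 0.003, -0.08, 0.06, 0, 0, 0], [0, 0.003, -0.08, 0.06, 0, 0, 0], [0, 0.003, -0.08, 0.06, 0, 0, 0]]

```text
clock: 5.75
position: [502.6, -135.6, 101.0]
tool_rot: [-0.629, -3.076, -0.001]
contact_force: [0.2, -0.2, 0.1]
gripper_width: 0.3
```

```bash
python3 - <<'E'
from cell import ctrl, capture
import cv2
from geo import *
s=ctrl.sense(); c=capture("side"); print(s["position"],s["contact_force"])
for ce,st in orange(c["img"],(350,180,390,265)): print(ce.round(1),st,plane(c,[ce],49)[0].round(1),plane(c,[ce],40)[0].round(1))
cv2.imwrite("pics/side2.png",cv2.resize(c["img"][160:300,270:430,::-1],None,fx=4,fy=4))
E
```

```text
[ 502.63538439 -135.63935498  100.97980677] [ 0.15160105 -0.24910885  0.10839828]
[371.7 205.8] [365 203  14   7  77] [ 507.9 -216.1   49. ] [ 509.7 -237.1   40. ]
[368.6 223.2] [361 220  16   8  94] [ 504.6 -136.    49. ] [ 506.3 -155.    40. ]
[364.7 248.9] [356 245  18   9 122] [499.7 -39.7  49. ] [501.2 -56.2  40. ]
```

View pics/side2.png

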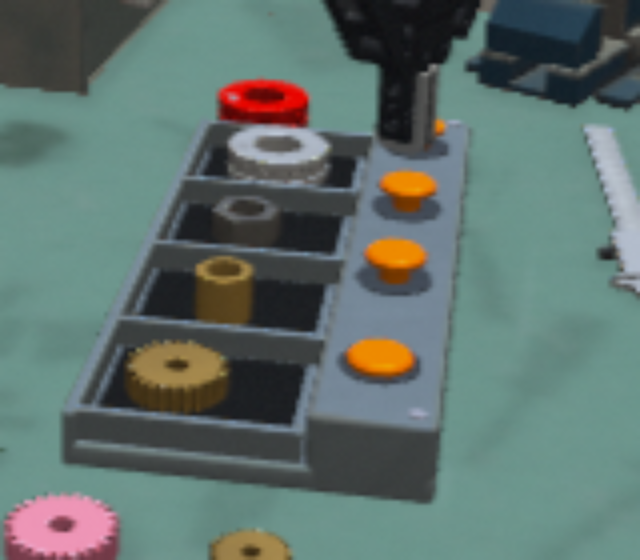

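The side crop shows key_1 at (380,357) fully down, shifted exactly as 9 mm of travel predicts. Keys 2 and 3 are clearly up; key 4 is partly hidden behind the finger. Nothing in the bays has moved. Now key_2 (command z 101.3).

Emit:
send_rows:
  plan:
    - [[0, 0, 0, -0.01, 0, 0, 0], [0, 0, 0, -0.025, 0, 0, 0], [0, 0, 0, -0.037, 0, 0, 0], [0, 0, 0, -0.044, 0, 0, 0], [0, 0, 0, -0.047, 0, 0, 0], [0, 0, 0, -0.049, 0, 0, 0], [0, 0, 0, -0.05, 0, 0, 0], [0, 0, 0, -0.051, 0, 0, 0]]

```text
clock: 6.6
position: [503.9, -136.1, 50.7]
tool_rot: [0.628, 3.077, -0.0]
contact_force: [-0.9, 0.5, 3.5]
gripper_width: 0.1
```

Emit:
send_rows:
  plan:
    - [[0, 0, 0, -0.001, 0, 0, 0], [0, 0, 0, -0.002, 0, 0, 0], [0, 0, 0, -0.003, 0, 0, 0], [0, 0, 0, -0.004, 0, 0, 0], [0, 0, 0, -0.005, 0, 0, 0], [0, 0, 0, -0.006, 0, 0, 0], [0, 0, 0, -0.007, 0, 0, 0], [0, 0, 0, -0.0075, 0, 0, 0]]

```text
clock: 7.4
position: [503.9, -136.1, 42.8]
tool_rot: [0.628, 3.078, -0.0]
contact_force: [1.2, 0.4, 2.8]
gripper_width: 0.2
```

Emit:
send_rows:
  plan:
    - [[0, 0, 0, -0.0003, 0, 0, 0], [0, 0, 0, -0.0006, 0, 0, 0], [0, 0, 0, -0.0009, 0, 0, 0], [0, 0, 0, -0.0012, 0, 0, 0], [0, 0, 0, -0.0015, 0, 0, 0], [0, 0, 0, -0.0015, 0, 0, 0], [0, 0, 0, -0.0015, 0, 0, 0], [0, 0, 0, -0.0015, 0, 0, 0]]

```text
clock: 8.2
position: [503.9, -136.1, 42.0]
tool_rot: [0.628, 3.077, -0.0]
contact_force: [-0.6, 0.5, 9.1]
gripper_width: -0.0
```

Same signature as key_1, so key_2 is on its stop. Withdrawing up and back.

Emit:
send_rows:
  plan:
    - [[0, 0, 0, 0.01, 0, 0, 0], [0, 0, 0, 0.04, 0, 0, 0], [0, 0, 0, 0.08, 0, 0, 0], [0, -0.02, 0, 0.12, 0, 0, 0], [0, -0.05, 0, 0.15, 0, 0, 0], [0, -0.08, 0, 0.18, 0, 0, 0], [0, -0.1, 0, 0.2, 0, 0, 0], [0, -0.1, 0, 0.2, 0, 0, 0]]

```text
clock: 9.0
position: [402.5, -136.2, 243.9]
tool_rot: [0.63, 3.075, -0.002]
contact_force: [0.5, -0.8, -0.4]
gripper_width: 0.1
```

```bash
python3 - <<'E'
from cell import ctrl, capture
import cv2
from geo import *
s=ctrl.sense(); c=capture("side"); print(s["position"],s["contact_force"])
for ce,st in orange(c["img"],(350,180,390,265)): print(ce.round(1),st,plane(c,[ce],49)[0].round(1),plane(c,[ce],40)[0].round(1))
cv2.imwrite("pics/side3.png",cv2.resize(c["img"][160:300,270:430,::-1],None,fx=4,fy=4))
E
```

```text
[ 402.46518721 -136.1938471   243.92728774] [ 0.46320811 -0.80175983 -0.44499861]
[374.2 190.9] [368 188  13   7  61] [ 511.5 -296.6   49. ] [ 513.4 -319.7   40. ]
[371.7 205.7] [365 203  14   7  75] [ 507.9 -216.5   49. ] [ 509.7 -237.5   40. ]
[368.4 227.6] [361 224  16   8  96] [ 502.9 -118.1   49. ] [ 504.5 -136.6   40. ]
[364.7 248.9] [356 245  18   9 122] [499.7 -39.7  49. ] [501.2 -56.2  40. ]
```

View pics/side3.png

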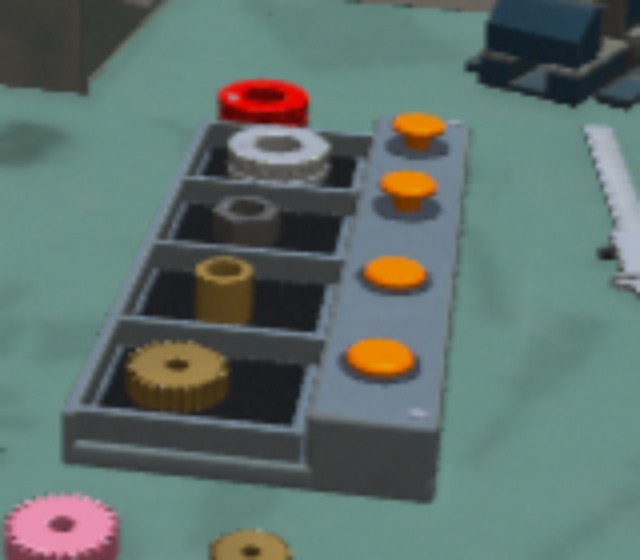

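Keys 1 (380,357) and 2 (395,272) are down, and keys 3 (408,188) and 4 (418,128) are up. The parts have not moved and the arm is clear.

```bash
python3 -c "
from cell import job
print(job.finish_job())"
```

```text
the job is handed in; nothing more can be done
None
```

I pressed the gear's key (key_1, leftmost) all the way down, then the bushing's key (key_2), withdrew the arm and handed the job in at about 9 s.

- **Presses:** each press ended with the fingertips stopped at 42.0 mm and about 9 N on the tool, which is the hard stop at the end of travel.
- **Final side view:** keys 1 and 2 are at their down height and keys 3 and 4 are still up. The parts look unmoved, and the arm is clear of everything.
- **Disagreement:** the camera views placed the keys up to about 3 mm apart, well within the 28 mm caps. No check failed.

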